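# Turn the tube block over in the sliding-jaw holder

### The job

The aluminium tube block sits in the open sliding-jaw holder with its three wells facing down. Turn it over so that the wells face straight up, set it back flat on the holder's bed, squarely and roughly centred between the jaws, and slide the moving jaw in until the block is snug between both jaws. Let go of everything, and do not shift the flask, the bottle, the rack or the beaker.

Things in the scene. Friction and masses are not known exactly. Their poses are not given: they have to be found in the camera images.
- block: Bare aluminium block, 56 (x) by 40 (y) by 40 mm (z), 0.14-0.28 kg; origin at its middle. Its -z face, down at the start, has three round wells (13 mm wide, 24 deep, in a row along x, 17 apart); its +z face, up at the start, a 12 mm wide, 4 mm deep slot along x. Its plain end faces (+x, -x) stick out 13 mm past the jaws and can be gripped, upright or leaning about x. It stands on any side face.
- vise: Steel holder fixed to the bench. Origin at bench level under the middle of a well clamped block. x runs along the jaws, y across. Foot plate x -45 to 45, y -150 to 80 mm, 8 mm high. Bed 30 mm wide (x), y -147 to 58, top at 20 mm: the block stands on it. Fixed jaw: 30 mm wide (x), y 20 to 38, top at 40 mm. Moving jaw alike, on the -y side. Block's x goes along the holder's x, either way round.
- jaw (a joint): Place of the moving jaw along the holder's -y (m). 0: its face is 40 mm from the fixed jaw's, just snug on the block; 0.024: fully open (64 mm). Starts at 0.013 to 0.022. Slides with about 2.5 N of friction and stays where it is left.
- jaw_tab (a point): Upright steel tab of the moving jaw, to grip or push: 12 mm thick (holder's y), 24 wide (x), top 54 mm above the bench, standing on a flat at 26 mm. This point is on its axis, 7 mm below its top, 80 mm from the holder's origin towards -y when the jaw is at 0 (further when open). 36 mm are free between the tab and the back of the jaw.
- flask: Bystander: clear culture flask with a green cap, lying flat, about 115 by 55 by 30 mm; origin under its middle.
- spray: Bystander: dark green bottle with a white cap, 66 mm wide, 160 mm tall; origin under its middle.
- rack: Bystander: white tube rack, 90 by 150 by 45 mm; origin under its middle.
- beaker: Bystander: white plastic beaker, 70 mm wide, 85 mm tall; origin under its middle.
Not all that is in view belongs to the job. Several things have the shape of the block; the one meant has the colours described above.

How it is judged:
By the outcome, as a careful person would: the job done as asked, in the order asked, and still so for the second after the job is handed in, with the robot touching nothing.
It also fails if it takes over 58 s, if anything falls off the work surface, if the arm or the gripper's body presses on something with over 40 N, if the wrist force passes 120 N, or if a joint passes its speed limit or range.

### The arm

A 6-joint arm with a two-finger parallel gripper is mounted at the origin on the work surface. World frame = base frame: x ahead of the robot, y to its left, z up, the work surface at z = 0. Lengths are in m, angles in rad, forces in N, time in s.
With the tool pointing down it reaches from about 0.35 to 0.975 m from the base axis. Payload 7.1 kg.
Tool frame: the origin (TCP) lies midway between the tips of the shut fingers; the grasp point (between the pads) lies 19 mm behind it (manip.grasp_offset is the distance from the TCP to the grasp point, in m); z points along the fingers, y is the direction in which the jaws open and shut (so a half turn about z gives the same grasp; the last joint's range is limited). The gripper opens to 88 mm and grips with 3 to 60 N. Pads are 20 mm wide; open, the fingers measure 115 mm over their backs; the gripper's body (75 mm by 178 mm) begins 61 mm behind the grasp point.
Start: joints at [1.286, 0.423, 1.63, -0, 1.089, -0.019], TCP at [0.164, 0.603, 0.223] pointing down, gripper open.
Joint ranges: [-3, 3], [-0.9, 2.11], [0.09, 2.58], [-1.31, 4.45], [0.11, 2.69], [-2.54, 2.54]. Speed limits (rad/s): [2.39, 2.39, 3.01, 3.14, 3.14, 3.14].

### API

Orientations are given as a 3x3 rotation matrix whose columns are the frame's x, y, z axes.
In Python, from bench import manip, vision gives the robot as it stands.
- The arm moves only by the tool servo_tool, never from a script. Its argument "steps" is a list of rows, each an object with "translation": the shift along the tool's x, y, z in mm, a list of three; "rotation": the turn, a rotation vector about the tool's x, y, z in rad, a list of three. In form: [{"translation": [tx, ty, tz], "rotation": [wx, wy, wz]}, ...]. A call has 1 to 20 rows; each row is the pose to reach, as a shift and turn from the pose commanded when the call began, along the tool's axes at that moment; what a row does not reach only later rows make up. A row lasts 1/8 s, in which the tool goes at most 62.5 mm and 10.7 degrees, less where a joint would pass 70% of its speed; a pose out of reach is approached as far as the arm can. A call with a gripper value outside its range is refused whole. "fingers" is the opening, from 0 (shut) to 1 (fully open), set as the call begins (left out, the last holds). The fingers move at their own pace and stop on an object; "grip_force" is the grip in N (left out, the last holds). Time passes only in rows, so rows that repeat a pose let the fingers close. It gives the time, the measured TCP pose, the force and the opening at its end, in the units of the state.
- manip.read_state(): the state, without advancing time (a new reading comes with each control period).
- vision.get_image(name): name is "scene" or "top"; returns (picture, depth): 384x512x3 uint8, blue, green, red; 384x512 float32, m along the optical axis (not along the pixel's ray), 0 where there is no reading.
- vision.calibration(name): a dict with "fx", "fy", "cx", "cy" (pixels), "k1" (the pictures are not rectified: a ray, as slopes to the right and down, at radius r is drawn at 1 + k1 r^2 times it, then the intrinsics apply), "R" (3x3) and "t" (3): a world point X has camera coordinates R X + t. Camera axes: x right, y down, z forward; pixel columns grow to the right and rows downward; lengths in m; the calibration is good to about 2 mm. A picture is of the moment at which its call begins. calibration takes no time and is no camera call.
- manip.sign_off(): hands the job in, once; it reports no verdict.
The state is a dict: "time": time; "qpos": joint angles; "dq": joint speeds; "joint_torque": joint torques, N m; "ee_pos": TCP position; "orientation": TCP orientation; "force": force on the tool from outside, world axes, zero at the start; "moment": the same for the moment, N m; "grip_width": opening from 0.0 (shut) to 1.0 (fully open).
Only numpy, scipy, OpenCV 4.12 (cv2) and the standard library are available. Lean on these libraries where they do the work, as an engineer would, in place of code of your own. Each camera call takes 0.05 s, during which the arm holds its last target. There are 200 camera calls.

## Working session

There is one attempt and no reset: what is moved stays moved. The work goes in short steps, Python scripts to look and compute and a tool call to move; the robot and the scene stay as the last step left them, time stands still between calls to the robot, and variables do not carry over. Pictures are saved under pics/ and viewed, about 8 in all and at most 12, crops included, and the job is handed in when it is done.

Besides the shell and the picture viewer there is one more tool, called as name(argument=value, ...) on one line, values as JSON. servo_tool: Moves the arm, as the interface text tells. Its arguments: {"type":"object","properties":{"steps":{"type":"array"},"fingers":{"type":"number"},"grip_force":{"type":"number"}},"required":["steps"]}

```bash
ls; mkdir -p pics; cat > h.py <<'E'
import numpy as np, cv2
from bench import manip, vision
def grab(n,tag):
    im,d=vision.get_image(n); cv2.imwrite(f'pics/{n}_{tag}.png',im); np.save(f'pics/{n}_{tag}.npy',d); return im,d
def ray(n,u,v):
    c=vision.calibration(n); R=np.array(c['R']);t=np.array(c['t'])
    K=np.array([[c['fx'],0,c['cx']],[0,c['fy'],c['cy']],[0,0,1]])
    p=cv2.undistortPoints(np.array([[[u,v]]],float),K,np.array([c['k1'],0,0,0.]))[0,0]
    return -R.T@t, R.T@np.array([p[0],p[1],1])
def onz(n,u,v,z):
    o,d=ray(n,u,v); return o+d*(z-o[2])/d[2]
def pt(n,u,v,dep):
    o,d=ray(n,u,v); return o+d*dep
def proj(n,X):
    c=vision.calibration(n); R=np.array(c['R']);t=np.array(c['t'])
    K=np.array([[c['fx'],0,c['cx']],[0,c['fy'],c['cy']],[0,0,1]])
    return cv2.projectPoints(np.array(X,float).reshape(-1,3),cv2.Rodrigues(R)[0],t,K,np.array([c['k1'],0,0,0.]))[0][:,0]
E
python3 - <<'E'
from h import *
a,_=grab('scene','0');b,_=grab('top','0')
for n in('scene','top'): 
    o,d=ray(n,256,192);print(n,o,d)
s=manip.read_state();print(s['time'],s['ee_pos'],s['orientation'],s['grip_width'],manip.grasp_offset)
E
```

```text
pics
scene [1.19123811 0.5104238  0.85809239] [-0.59912496 -0.41994172 -0.68214539]
top [0.41963849 0.00359007 1.16073053] [ 0.07311255 -0.03079603 -0.99694703]
0.1 [0.16401279 0.60260096 0.22198749] [[-9.64877479e-01  2.62700006e-01 -3.97627188e-04]
 [ 2.62700303e-01  9.64876618e-01 -1.28956065e-03]
 [ 4.48935869e-05 -1.34872481e-03 -9.99999089e-01]] 1.0017511154303331 0.0187
```

View pics/scene_0.png

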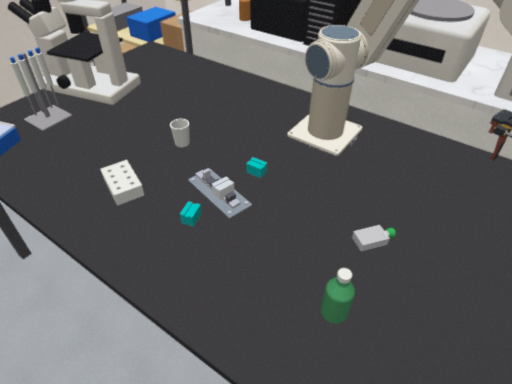

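View pics/top_0.png

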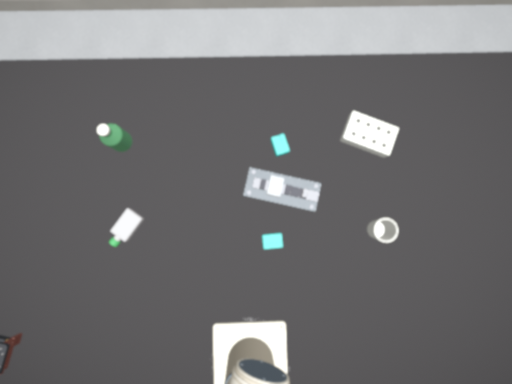

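The holder is at about (220,190) in the scene view and (282,189) in the top view. There are three block-shaped things, at scene pixels (224,187), (190,213) and (257,167). The last two are teal, so the bare aluminium one in the holder fits the description. I'll confirm that in one enlarged crop.

```bash
python3 - <<'E'
from h import *
a=cv2.imread('pics/scene_0.png')[160:220,180:260]; b=cv2.imread('pics/top_0.png')[160:220,240:326]
f=lambda i:cv2.resize(i,None,fx=6.6,fy=6.6,interpolation=cv2.INTER_CUBIC)[:396]
A=cv2.resize(a,(400*1,300)); 
A=cv2.resize(a,(760,570),interpolation=cv2.INTER_CUBIC)[:, :]
B=cv2.resize(b,(430,300),interpolation=cv2.INTER_CUBIC);A=cv2.resize(a,(400,300),interpolation=cv2.INTER_CUBIC)
c=np.zeros((600,430,3),np.uint8);c[:300,:400]=A;c[300:]=B
cv2.imwrite('pics/crop0.png',c)
# 3d points from scene & top around the holder
d=np.load('pics/top_0.npy')
for v in range(176,206,3): print(v,[ '%.0f'%(1000*pt('top',u,v,d[v,u])[2]) for u in range(242,324,4)])
E
```

```text
176 ['1', '-1', '5', '4', '6', '11', '8', '10', '62', '7', '7', '8', '-2', '-3', '1', '1', '-0', '-4', '-1', '-5', '1']
179 ['-1', '1', '11', '6', '26', '40', '4', '64', '57', '59', '57', '11', '10', '8', '8', '-3', '-1', '5', '-2', '0', '-0']
182 ['-5', '0', '8', '23', '23', '40', '40', '60', '57', '53', '58', '3', '11', '7', '5', '7', '10', '8', '6', '-1', '2']
185 ['-2', '11', '3', '18', '21', '42', '18', '56', '60', '64', '60', '42', '40', '4', '6', '8', '5', '9', '10', '9', '0']
188 ['-4', '8', '8', '11', '19', '43', '20', '60', '56', '59', '21', '40', '41', '25', '26', '7', '6', '6', '3', '11', '-4']
191 ['-4', '11', '10', '7', '9', '7', '9', '59', '54', '59', '18', '39', '37', '25', '25', '24', '55', '16', '4', '8', '4']
194 ['-1', '8', '9', '11', '11', '6', '10', '60', '56', '58', '19', '40', '43', '27', '24', '38', '54', '21', '21', '17', '1']
197 ['2', '-1', '1', '5', '7', '6', '7', '6', '7', '24', '6', '6', '8', '9', '23', '30', '25', '21', '18', '3', '-3']
200 ['1', '-1', '1', '1', '2', '2', '7', '7', '7', '8', '7', '6', '10', '10', '13', '7', '7', '24', '21', '-3', '1']
203 ['-1', '1', '-2', '-2', '-5', '1', '-1', '-0', '1', '7', '8', '7', '9', '6', '10', '6', '8', '7', '5', '1', '-2']
```

View pics/crop0.png

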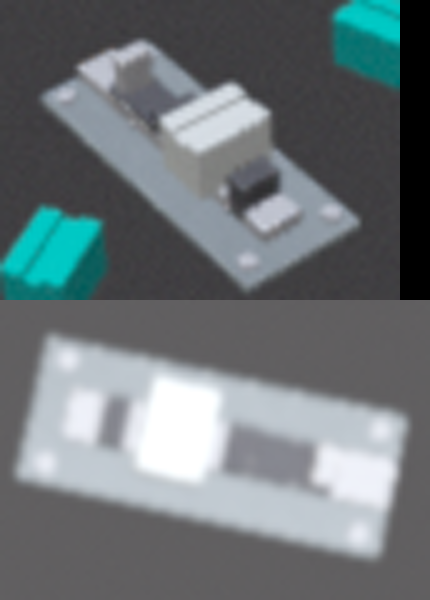

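The crop confirms it: the bare aluminium block stands in the holder with its slot up. The fixed jaw is on the left in the top view, and the tab is on the right. Next I'll measure the plate, block and tab.

```bash
cat >> h.py <<'E'
def rect(n,mask,z):
    k,l,s,c=cv2.connectedComponentsWithStats(mask.astype(np.uint8)); i=1+np.argmax(s[1:,4])
    ct=cv2.findContours((l==i).astype(np.uint8),0,2)[0][0][:,0]
    P=np.array([onz(n,u,v,z)[:2] for u,v in ct])*1000
    (cx,cy),(w,h),a=cv2.minAreaRect(P.astype(np.float32)); 
    m=c[i]; M=onz(n,*m,z)[:2]*1000
    return (cx,cy),(w,h),a,M,s[i]
E
python3 - <<'E'
from h import *
for n,tag,(x0,x1,y0,y1) in (('top','0',(235,330,160,218)),('scene','0',(182,256,164,218))):
    im=cv2.imread(f'pics/{n}_{tag}.png'); d=np.load(f'pics/{n}_{tag}.npy')
    H=np.zeros(d.shape); 
    roi=np.zeros(d.shape,bool); roi[y0:y1,x0:x1]=1
    for v in range(y0,y1):
        for u in range(x0,x1): H[v,u]=pt(n,u,v,d[v,u])[2]*1000 if d[v,u]>0 else 0
    g=im.min(2).astype(int); sat=im.max(2).astype(int)-g
    print(n,'bench',np.percentile(im[y0:y0+5,x0:x0+5],50),'plate corner bright')
    for th in (100,120,140):
        print('plate',th,rect(n,roi&(g>th)&(sat<50)|roi&(H>15)&(sat<50),.008))
    print('block H',rect(n,roi&(H>50)&(sat<50),.06))
    for th in (200,215,230): print('block bright',th,rect(n,roi&(g>th)&(H>48),.06))
    # pca of points
    for lo,hi,nm in ((52,66,'block'),(34,47,'jaws'),(48,66,'hi')):
        vv,uu=np.where(roi&(H>lo)&(H<hi)&(sat<50)); P=np.array([pt(n,u,v,d[v,u]) for u,v in zip(uu,vv)])*1000
        print(nm,len(P),P.mean(0),)
E
```

```text
Traceback (most recent call last):
  File "h.py", line 13, in pt
    o,d=ray(n,u,v); return o+d*dep
        ~~~^^^^^^^
  File "h.py", line 6, in ray
    c=vision.calibration(n); R=np.array(c['R']);t=np.array(c['t'])
ValueError: time passes only in moves, steps and waits
```

```bash
sed -i 's/vision.calibration(n)/CAL(n)/; s/^from bench.*/&\nimport functools\nCAL=functools.lru_cache(lambda n: vision.calibration(n))/' h.py
cat > m.py <<'E'
from h import *
def heights(n,d,x0,x1,y0,y1):
    H=np.zeros(d.shape)
    for v in range(y0,y1):
        for u in range(x0,x1): H[v,u]=pt(n,u,v,d[v,u])[2]*1000 if d[v,u]>0 else 0
    return H
E
python3 - <<'E'
from m import *
np.set_printoptions(precision=1,suppress=True)
for n,tag,(x0,x1,y0,y1) in (('top','0',(235,330,160,218)),('scene','0',(182,256,164,218))):
    im=cv2.imread(f'pics/{n}_{tag}.png'); d=np.load(f'pics/{n}_{tag}.npy')
    H=heights(n,d,x0,x1,y0,y1)
    roi=np.zeros(d.shape,bool); roi[y0:y1,x0:x1]=1
    g=im.min(2).astype(int); sat=im.max(2).astype(int)-g
    print(n,im[y0,x0])
    for th in (90,110,130): print('plate',th,rect(n,roi&(g>th)&(sat<50)|roi&(H>15)&(sat<50),.008))
    print('block H',rect(n,roi&(H>50)&(sat<50),.06))
    for th in (190,215,235): print('block bright',th,rect(n,roi&(g>th)&(H>48),.06))
    for lo,hi,nm in ((52,66,'hi'),(34,47,'jaws')):
        vv,uu=np.where(roi&(H>lo)&(H<hi)&(sat<50)); P=np.array([pt(n,u,v,d[v,u]) for u,v in zip(uu,vv)])*1000
        print(nm,len(P),P.mean(0))
E
```

```text
top [96 95 97]
plate 90 ((513.2171020507812, -115.05335998535156), (296.600830078125, 179.43063354492188), 88.54767608642578, array([ 512.9, -113.7]), array([ 235,  160,   95,   58, 5510], dtype=int32))
plate 110 ((511.67578125, -113.84353637695312), (239.01956176757812, 98.5677261352539), 75.86355590820312, array([ 511.5, -113.4]), array([ 242,  166,   80,   46, 2385], dtype=int32))
plate 130 ((511.27935791015625, -114.02542114257812), (234.86961364746094, 94.76358032226562), 75.98645782470703, array([ 511.3, -113.7]), array([ 243,  167,   79,   45, 2247], dtype=int32))
block H ((516.9020385742188, -88.39708709716797), (40.19986343383789, 56.72481918334961), 75.4705581665039, array([516.7, -88.3]), array([267, 176,  17,  21, 255], dtype=int32))
block bright 190 ((516.7863159179688, -88.3670883178711), (40.19986343383789, 56.963951110839844), 75.4705581665039, array([516.6, -88.2]), array([267, 176,  17,  21, 256], dtype=int32))
block bright 215 ((517.1099853515625, -88.45097351074219), (40.19986343383789, 56.29522705078125), 75.4705581665039, array([516.9, -88.3]), array([267, 176, 
[... 959 characters left out ...]
845703, array([522.4, -85.6]), array([212, 176,  22,  17, 214], dtype=int32))
block bright 190 ((521.5087890625, -81.41545104980469), (19.09808349609375, 55.34306335449219), 73.94879913330078, array([522.1, -82. ]), array([215, 180,  18,  10,  78], dtype=int32))Traceback (most recent call last):
  File "<stdin>", line 11, in <module>
  File "h.py", line 21, in rect
    k,l,s,c=cv2.connectedComponentsWithStats(mask.astype(np.uint8)); i=1+np.argmax(s[1:,4])
                                                                         ~~~~~~~~~^^^^^^^^^
    return _wrapfunc(a, 'argmax', axis=axis, out=out, **kwds)
    return bound(*args, **kwds)
ValueError: attempt to get argmax of an empty sequence
```

```bash
cat >> h.py <<'E'
from scipy.spatial.transform import Rotation as Ro
YAW=np.radians(75.8-90); O=np.array([.5198,-.0800,0])
V=Ro.from_euler('z',YAW).as_matrix()
def tov(P): return (V.T@(np.asarray(P)-O))*1000
def target(g,tilt,yaw=0):
    "grasp point g in holder mm, tilt deg about holder x"
    R=V@Ro.from_euler('x',tilt,degrees=True).as_matrix()@Ro.from_euler('z',yaw,degrees=True).as_matrix()@np.array([[0,1,0],[1,0,0],[0,0,-1.]])
    return O+V@(np.array(g)/1000)+R[:,2]*.0187,R
def rel(g,tilt,yaw=0,base=None):
    s=manip.read_state(); p,R=(np.array(s['ee_pos']),np.array(s['orientation'])) if base is None else base
    P,T=target(g,tilt,yaw)
    print(g,tilt,'T',(R.T@(P-p)*1000).round(1),'w',Ro.from_matrix(R.T@T).as_rotvec().round(3))
def now():
    s=manip.read_state(); R=np.array(s['orientation']); g=np.array(s['ee_pos'])-R[:,2]*.0187
    A=V.T@R@np.array([[0,1,0],[1,0,0],[0,0,-1.]]).T
    print('t',round(s['time'],2),'grasp in holder',tov(g).round(1),'xyz-euler',Ro.from_matrix(A).as_euler('xyz',degrees=True).round(2),'F',(V.T@np.array(s['force'])).round(1),'w',round(s['grip_width']*88,1),'q',np.round(s['qpos'],2))
E
python3 - <<'E'
from m import *
np.set_printoptions(precision=1,suppress=True)
n='top';d=np.load('pics/top_0.npy');H=heights(n,d,240,330,170,210)
for nm,lo,hi,z,a,b in (('tab',46,66,54,295,325),('jawM',34,46,40,280,300),('jawF',34,46,40,255,268),('block',50,70,60,260,286)):
    vv,uu=np.where((H>lo)&(H<hi)); k=(uu>a)&(uu<b)
    P=np.array([tov(onz(n,u,v,z/1000)) for u,v in zip(uu[k],vv[k])]); print(nm,len(P),P.mean(0),P.min(0),P.max(0),H[vv[k],uu[k]].mean())
rel([0,-9,140],-45); rel([0,-9,140],0); now()
# bystanders in holder frame (mm)
for nm,u,v in (('rack',370,134),('beaker',385,230),('teal1',281,145),('teal2',273,241),('spray',115,137)): print(nm,tov(onz(n,u,v,.04)))
E
```

```text
tab 32 [  -0.9 -100.6   54. ] [ -13.1 -106.4   54. ] [ 10.5 -94.6  54. ] 53.45709663354746
jawM 60 [ -1. -50.  40.] [-16.1 -59.1  40. ] [ 14.1 -41.   40. ] 39.61840942206586
jawF 62 [-1.8 28.  40. ] [-28.1   9.2  40. ] [14.  37.5 40. ] 39.65954753752937
block 255 [-0.9 -8.8 60. ] [-29. -29.  60.] [27.7 11.3 60. ] 58.451072825998864
[0, -9, 140] -45 T [-523.  -587.3   96. ] w [ 0.6 -0.6  1.5]
[0, -9, 140] 0 T [-522.8 -574.   101.4] w [-0.   0.   1.6]
t 0.1 grasp in holder [-512.4  574.5  240.7] xyz-euler [ 0.   0.1 89. ] F [-0.4  1.1  0.7] w 88.2 q [ 1.3  0.4  1.6  0.   1.1 -0. ]
rack [ 223.7 -262.6   40. ]
beaker [ -56.6 -363.5   40. ]
teal1 [128.7  -0.6  40. ]
teal2 [-162.2  -38.7   40. ]
spray [ 40.6 498.3  40. ]
```

Estimates in the holder frame: jaw joint about 0.0205, gap middle at y about -10, block at y about -9. The tab, jaws and block match the given sizes to about 1 mm. Now I'll move above the block.

servo_tool(steps=[{"translation":[-20,-22,4],"rotation":[0,0,0.1]},{"translation":[-523,-574,101],"rotation":[0,0,1.552]},{"translation":[-523,-574,101],"rotation":[0,0,1.552]},{"translation":[-523,-574,101],"rotation":[0,0,1.552]},{"translation":[-523,-574,101],"rotation":[0,0,1.552]},{"translation":[-523,-574,101],"rotation":[0,0,1.552]},{"translation":[-523,-574,101],"rotation":[0,0,1.552]},{"translation":[-523,-574,101],"rotation":[0,0,1.552]},{"translation":[-523,-574,101],"rotation":[0,0,1.552]},{"translation":[-523,-574,101],"rotation":[0,0,1.552]},{"translation":[-523,-574,101],"rotation":[0,0,1.552]},{"translation":[-523,-574,101],"rotation":[0,0,1.552]},{"translation":[-523,-574,101],"rotation":[0,0,1.552]},{"translation":[-523,-574,101],"rotation":[0,0,1.552]},{"translation":[-523,-574,101],"rotation":[0,0,1.552]},{"translation":[-523,-574,101],"rotation":[0,0,1.552]}], fingers=1, grip_force=35)

```text
time: 2.1
ee_pos: [0.5171, -0.0869, 0.1217]
orientation: [[0.243, 0.97, -0.001], [0.97, -0.243, 0.0], [0.0, -0.001, -1.0]]
force: [-0.0, 0.1, 0.2]
grip_width: 0.998
```

```bash
sed -i 's/O=np.array(\[.5198,-.0800,0\])/O=np.array([.5189,-.0798,0])/' h.py; python3 - <<'E'
from h import *
np.set_printoptions(precision=3,suppress=True)
now(); rel([0,-9,110],-45); rel([0,-9,40],-45);rel([0,-9,110],45)
E
```

```text
t 2.1 grasp in holder [  0.   -7.3 140.4] xyz-euler [0.   0.05 0.13] F [-0.   0.1  0.2] w 87.8 q [-0.19  0.42  1.92  0.    0.8   0.06]
[0, -9, 110] -45 T [-14.9  -0.   24.9] w [ 0.    -0.785  0.003]
[0, -9, 40] -45 T [-14.9   0.   94.9] w [ 0.    -0.785  0.003]
[0, -9, 110] 45 T [11.5  0.  24.9] w [-0.002  0.785  0.002]
```

servo_tool(steps=[{"translation":[-4,0,10],"rotation":[0,-0.18,0]},{"translation":[-8,0,20],"rotation":[0,-0.36,0]},{"translation":[-12,0,25],"rotation":[0,-0.54,0]},{"translation":[-15,0,25],"rotation":[0,-0.72,0.003]},{"translation":[-15,0,25],"rotation":[0,-0.785,0.003]},{"translation":[-15,0,45],"rotation":[0,-0.785,0.003]},{"translation":[-15,0,65],"rotation":[0,-0.785,0.003]},{"translation":[-15,0,85],"rotation":[0,-0.785,0.003]},{"translation":[-15,0,93],"rotation":[0,-0.785,0.003]},{"translation":[-15,0,95],"rotation":[0,-0.785,0.003]},{"translation":[-15,0,95],"rotation":[0,-0.785,0.003]}])

```text
time: 3.48
ee_pos: [0.5145, -0.1029, 0.0269]
orientation: [[0.176, 0.969, -0.174], [0.685, -0.248, -0.685], [-0.707, 0.002, -0.707]]
force: [-0.1, 0.2, 1.0]
grip_width: 1.003
```

```bash
python3 - <<'E'
from h import *
now()
a,_=grab('scene','1')
cv2.imwrite('pics/c1.png',cv2.resize(a[120:240,150:310],(800,600),interpolation=cv2.INTER_CUBIC))
E
```

```text
t 3.48 grasp in holder [  1.4 -10.3  40.1] xyz-euler [-44.97  -0.09  -0.13] F [-0.2  0.2  1. ] w 88.3 q [ 0.17  0.8   1.82 -0.82  1.08  1.03]
```

View pics/c1.png

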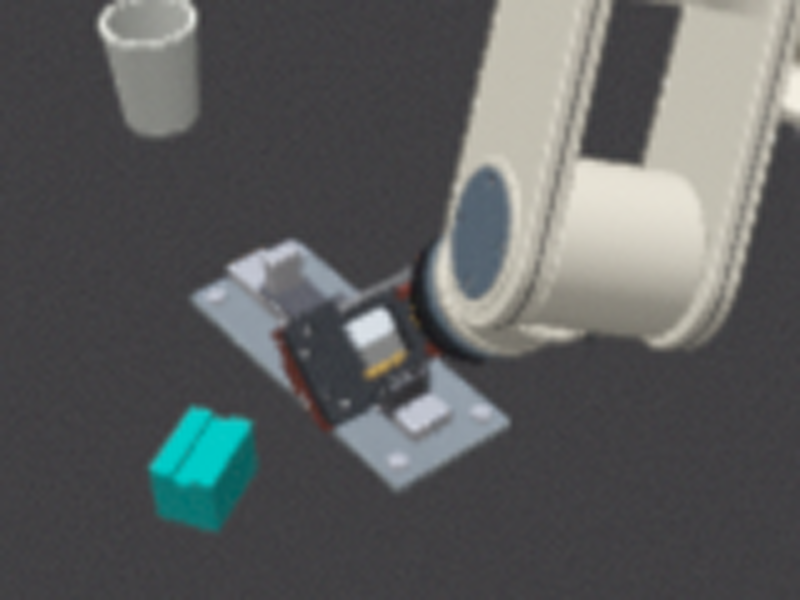

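The fingers straddle the block, with the bare block between them at about (372,335) in the crop and nothing touched. I'll make a small correction, close, then lift.

servo_tool(steps=[{"translation":[0.9,-1.0,-0.9],"rotation":[0,0,0]},{"translation":[0.9,-1.0,-0.9],"rotation":[0,0,0]},{"translation":[0.9,-1.0,-0.9],"rotation":[0,0,0]},{"translation":[0.9,-1.0,-0.9],"rotation":[0,0,0]},{"translation":[0.9,-1.0,-0.9],"rotation":[0,0,0]},{"translation":[0.9,-1.0,-0.9],"rotation":[0,0,0]},{"translation":[0.9,-1.0,-0.9],"rotation":[0,0,0]},{"translation":[0.9,-1.0,-0.9],"rotation":[0,0,0]}], fingers=0, grip_force=35)

```text
time: 4.53
ee_pos: [0.5139, -0.1012, 0.0268]
orientation: [[0.176, 0.969, -0.174], [0.685, -0.247, -0.685], [-0.707, 0.001, -0.707]]
force: [0.8, 1.6, 3.7]
grip_width: 0.64
```

```bash
python3 - <<'E'
from h import *
np.set_printoptions(precision=3,suppress=True)
now(); rel([0,-9,110],-45); rel([0,-10,100],0); rel([0,-10,100],45); rel([0,-10,45],45)
E
```

```text
t 4.53 grasp in holder [ 0.4 -8.8 40. ] xyz-euler [-44.98  -0.08  -0.1 ] F [0.4 1.7 3.7] w 56.3 q [ 0.17  0.8   1.82 -0.82  1.08  1.03]
[0, -9, 110] -45 T [-49.6  -0.3 -49.3] w [-0.    -0.    -0.002]
[0, -10, 100] 0 T [-30.   -0.3 -47. ] w [ 0.001  0.785 -0.002]
[0, -10, 100] 45 T [-24.6  -0.3 -60.2] w [ 0.002  1.57  -0.002]
[0, -10, 45] 45 T [ 14.3  -0.4 -21.3] w [ 0.002  1.57  -0.002]
```

servo_tool(steps=[{"translation":[-6,0,-6],"rotation":[0,0,0]},{"translation":[-16,0,-16],"rotation":[0,0,0]},{"translation":[-28,0,-27],"rotation":[0,0,0]},{"translation":[-38,0,-37],"rotation":[0,0,0]},{"translation":[-43,0,-42],"rotation":[0,0.05,0]},{"translation":[-40,0,-42],"rotation":[0,0.2,0]},{"translation":[-37,0,-43],"rotation":[0,0.36,0]},{"translation":[-34,0,-44],"rotation":[0,0.53,0]},{"translation":[-31,0,-46],"rotation":[0,0.7,0]},{"translation":[-29,0,-49],"rotation":[0,0.87,0]},{"translation":[-27,0,-51],"rotation":[0,1.04,0]},{"translation":[-26,0,-54],"rotation":[0,1.21,-0.001]},{"translation":[-25,0,-57],"rotation":[0,1.38,-0.002]},{"translation":[-24.6,-0.3,-60],"rotation":[0.002,1.52,-0.002]},{"translation":[-24.6,-0.3,-60],"rotation":[0.002,1.57,-0.002]},{"translation":[-24.6,-0.3,-60],"rotation":[0.002,1.57,-0.002]}])

```text
time: 6.52
ee_pos: [0.5192, -0.0777, 0.0864]
orientation: [[0.175, 0.969, 0.173], [0.686, -0.246, 0.685], [0.707, -0.001, -0.708]]
force: [0.3, 0.1, -2.2]
grip_width: 0.635
```

```bash
python3 - <<'E'
from h import *
np.set_printoptions(precision=3,suppress=True)
now(); rel([0,-10,70],45); rel([0,-10,43],45)
a,_=grab('scene','2')
cv2.imwrite('pics/c2.png',cv2.resize(a[120:240,150:310],(800,600),interpolation=cv2.INTER_CUBIC))
E
```

```text
t 6.53 grasp in holder [ -0.2 -11.1  99.7] xyz-euler [44.97  0.05 -0.05] F [ 0.3  0.2 -2.2] w 55.9 q [-0.58  0.67  1.9   0.86  1.08 -0.95]
[0, -10, 70] 45 T [-20.2   0.2  21.7] w [ 0.     0.001 -0.001]
[0, -10, 43] 45 T [-39.3   0.2  40.9] w [ 0.     0.001 -0.001]
```

View pics/c2.png

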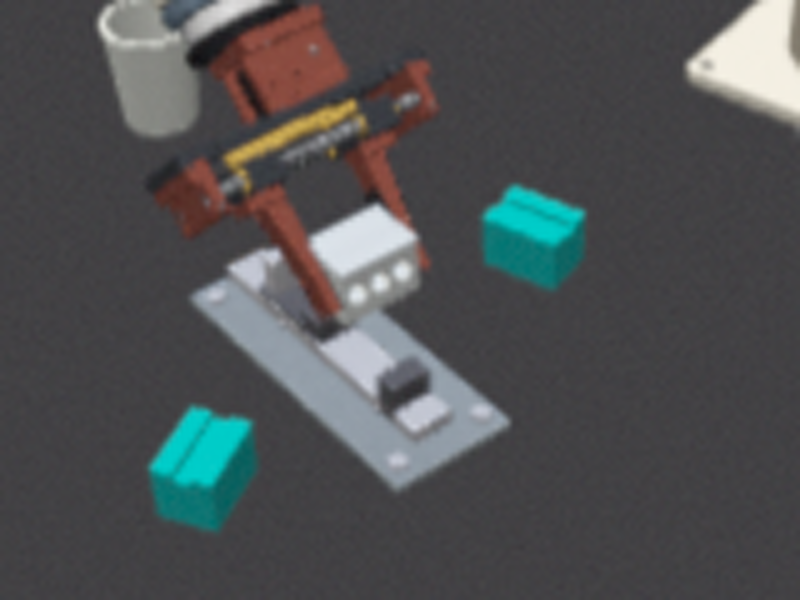

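The block was turned a quarter, and the wells now face the fixed jaw side (crop (380,285)). I'll lower it into the gap.

servo_tool(steps=[{"translation":[-8,0,8],"rotation":[0,0,0]},{"translation":[-16,0,17],"rotation":[0,0,0]},{"translation":[-25,0,27],"rotation":[0,0,0]},{"translation":[-33,0,35],"rotation":[0,0,0]},{"translation":[-38,0,40],"rotation":[0,0,0]},{"translation":[-39.3,0,41],"rotation":[0,0,0]},{"translation":[-39.3,0,41],"rotation":[0,0,0]}])

```text
time: 7.45
ee_pos: [0.5198, -0.0758, 0.0298]
orientation: [[0.174, 0.969, 0.173], [0.686, -0.245, 0.685], [0.707, -0.001, -0.707]]
force: [-0.3, -0.8, -1.5]
grip_width: 0.638
```

servo_tool(steps=[{"translation":[-1,0,1],"rotation":[0,0,0]},{"translation":[-1,0,1],"rotation":[0,0,0]}])

```text
time: 7.7
ee_pos: [0.5199, -0.0758, 0.0285]
orientation: [[0.174, 0.969, 0.173], [0.686, -0.245, 0.685], [0.707, -0.0, -0.707]]
force: [1.0, 0.7, -1.2]
grip_width: 0.637
```

servo_tool(steps=[{"translation":[-0.5,0,0.5],"rotation":[0,0,0]},{"translation":[-0.5,0,0.5],"rotation":[0,0,0]}])

```text
time: 7.95
ee_pos: [0.5198, -0.0758, 0.0276]
orientation: [[0.174, 0.969, 0.173], [0.686, -0.245, 0.685], [0.707, -0.001, -0.707]]
force: [0.9, -0.4, -1.1]
grip_width: 0.634
```

```bash
python3 - <<'E'
from h import *
now()
E
```

```text
t 7.95 grasp in holder [-0.1 -9.1 40.9] xyz-euler [ 4.497e+01  3.000e-02 -0.000e+00] F [ 0.9 -0.2 -1.1] w 55.8 q [-0.58  0.78  1.89  0.9   1.02 -1.04]
```

servo_tool(steps=[{"translation":[-0.5,0,0.5],"rotation":[0,0,0]},{"translation":[-0.5,0,0.5],"rotation":[0,0,0]}])

```text
time: 8.2
ee_pos: [0.5198, -0.0758, 0.0269]
orientation: [[0.174, 0.969, 0.173], [0.686, -0.245, 0.685], [0.707, -0.001, -0.707]]
force: [-0.4, -0.2, -1.2]
grip_width: 0.635
```

servo_tool(steps=[{"translation":[-0.5,0,0.5],"rotation":[0,0,0]},{"translation":[-0.5,0,0.5],"rotation":[0,0,0]}])

```text
time: 8.45
ee_pos: [0.5198, -0.0758, 0.0269]
orientation: [[0.174, 0.969, 0.173], [0.685, -0.245, 0.686], [0.708, -0.0, -0.707]]
force: [-1.9, -1.9, 5.6]
grip_width: 0.634
```

Contact. Now I'll release, go up, lean back to -45° and come down again.

servo_tool(steps=[{"translation":[0,0,0],"rotation":[0,0,0]},{"translation":[0,0,0],"rotation":[0,0,0]},{"translation":[0,0,0],"rotation":[0,0,0]},{"translation":[0,0,0],"rotation":[0,0,0]},{"translation":[0,0,0],"rotation":[0,0,0]},{"translation":[0,0,0],"rotation":[0,0,0]},{"translation":[8,0,-8],"rotation":[0,0,0]},{"translation":[22,0,-22],"rotation":[0,0,0]},{"translation":[36,0,-36],"rotation":[0,0,0]},{"translation":[46,0,-46],"rotation":[0,0,0]},{"translation":[50,0,-50],"rotation":[0,0,0]}], fingers=1)

```text
time: 9.82
ee_pos: [0.5202, -0.076, 0.0983]
orientation: [[0.173, 0.969, 0.174], [0.686, -0.245, 0.685], [0.706, 0.001, -0.708]]
force: [-0.0, 0.1, -0.8]
grip_width: 1.002
```

```bash
python3 - <<'E'
from m import *
np.set_printoptions(precision=3,suppress=True)
now(); rel([0,-9,110],0);rel([0,-9,110],-45);rel([0,-9,40.3],-45)
E
```

```text
t 9.82 grasp in holder [  0.4  -9.2 111.6] xyz-euler [44.94 -0.07 -0.  ] F [-0.   0.1 -0.8] w 88.2 q [-0.57  0.65  1.9   0.85  1.1  -0.93]
[0, -9, 110] 0 T [-14.2  -0.4  -4.2] w [ 0.001 -0.784  0.   ]
[0, -9, 110] -45 T [-19.7  -0.4 -17.4] w [ 0.001 -1.57  -0.   ]
[0, -9, 40.3] -45 T [-68.9  -0.5  31.9] w [ 0.001 -1.57  -0.   ]
```

servo_tool(steps=[{"translation":[-4,0,0],"rotation":[0,-0.18,0]},{"translation":[-8,0,-1],"rotation":[0,-0.36,0]},{"translation":[-11,0,-2],"rotation":[0,-0.54,0]},{"translation":[-13,0,-3],"rotation":[0,-0.72,0]},{"translation":[-15,0,-6],"rotation":[0,-0.9,0]},{"translation":[-17,0,-9],"rotation":[0,-1.08,0]},{"translation":[-18,0,-12],"rotation":[0,-1.26,0]},{"translation":[-19,0,-15],"rotation":[0,-1.44,0]},{"translation":[-20,0,-17],"rotation":[0,-1.57,0]},{"translation":[-30,0,-7],"rotation":[0,-1.57,0]},{"translation":[-45,0,8],"rotation":[0,-1.57,0]},{"translation":[-59,0,22],"rotation":[0,-1.57,0]},{"translation":[-67,0,30],"rotation":[0,-1.57,0]},{"translation":[-69,0,32],"rotation":[0,-1.57,0]},{"translation":[-69,0,32],"rotation":[0,-1.57,0]}])

```text
time: 11.7
ee_pos: [0.5134, -0.1013, 0.0256]
orientation: [[0.174, 0.969, -0.174], [0.686, -0.246, -0.685], [-0.707, -0.001, -0.707]]
force: [-0.2, 0.2, 0.2]
grip_width: 0.999
```

```bash
python3 - <<'E'
from m import *
np.set_printoptions(precision=3,suppress=True)
now(); rel([0,-9,40.3],-45)
E
```

```text
t 11.7 grasp in holder [-0.  -9.  38.8] xyz-euler [-44.97   0.03  -0.03] F [-0.2  0.1  0.2] w 87.9 q [ 0.17  0.8   1.82 -0.82  1.08  1.03]
[0, -9, 40.3] -45 T [-1.  0. -1.] w [-0.001 -0.001  0.   ]
```

servo_tool(steps=[{"translation":[-1,0,-1],"rotation":[0,0,0]},{"translation":[-1,0,-1],"rotation":[0,0,0]},{"translation":[-1,0,-1],"rotation":[0,0,0]},{"translation":[-1,0,-1],"rotation":[0,0,0]},{"translation":[-1,0,-1],"rotation":[0,0,0]},{"translation":[-1,0,-1],"rotation":[0,0,0]},{"translation":[-1,0,-1],"rotation":[0,0,0]},{"translation":[-1,0,-1],"rotation":[0,0,0]}], fingers=0, grip_force=35)

```text
time: 12.7
ee_pos: [0.5135, -0.1011, 0.0271]
orientation: [[0.173, 0.969, -0.174], [0.686, -0.245, -0.685], [-0.707, -0.0, -0.707]]
force: [-0.7, 1.9, 5.7]
grip_width: 0.636
```

servo_tool(steps=[{"translation":[-6,0,-6],"rotation":[0,0,0]},{"translation":[-16,0,-16],"rotation":[0,0,0]},{"translation":[-28,0,-27],"rotation":[0,0,0]},{"translation":[-38,0,-37],"rotation":[0,0,0]},{"translation":[-43,0,-42],"rotation":[0,0.05,0]},{"translation":[-40,0,-42],"rotation":[0,0.2,0]},{"translation":[-37,0,-43],"rotation":[0,0.36,0]},{"translation":[-34,0,-44],"rotation":[0,0.53,0]},{"translation":[-31,0,-46],"rotation":[0,0.7,0]},{"translation":[-29,0,-49],"rotation":[0,0.87,0]},{"translation":[-27,0,-51],"rotation":[0,1.04,0]},{"translation":[-26,0,-54],"rotation":[0,1.21,0]},{"translation":[-25,0,-57],"rotation":[0,1.38,0]},{"translation":[-24.6,0,-60],"rotation":[0,1.52,0]},{"translation":[-24.6,0,-60],"rotation":[0,1.57,0]},{"translation":[-24.6,0,-60],"rotation":[0,1.57,0]}])

```text
time: 14.7
ee_pos: [0.5193, -0.0777, 0.0867]
orientation: [[0.175, 0.969, 0.173], [0.686, -0.246, 0.685], [0.707, -0.001, -0.708]]
force: [0.2, 0.7, -1.3]
grip_width: 0.637
```

```bash
python3 - <<'E'
from h import *
np.set_printoptions(precision=3,suppress=True)
now(); rel([0,-10,42],45)
a,_=grab('scene','3')
cv2.imwrite('pics/c3.png',cv2.resize(a[120:240,150:310],(800,600),interpolation=cv2.INTER_CUBIC))
E
```

```text
t 14.7 grasp in holder [ -0.2 -11.1  99.9] xyz-euler [44.96  0.04 -0.05] F [ 0.   0.7 -1.3] w 56.0 q [-0.58  0.67  1.9   0.86  1.08 -0.95]
[0, -10, 42] 45 T [-40.2   0.2  41.7] w [ 0.     0.001 -0.001]
```

View pics/c3.png

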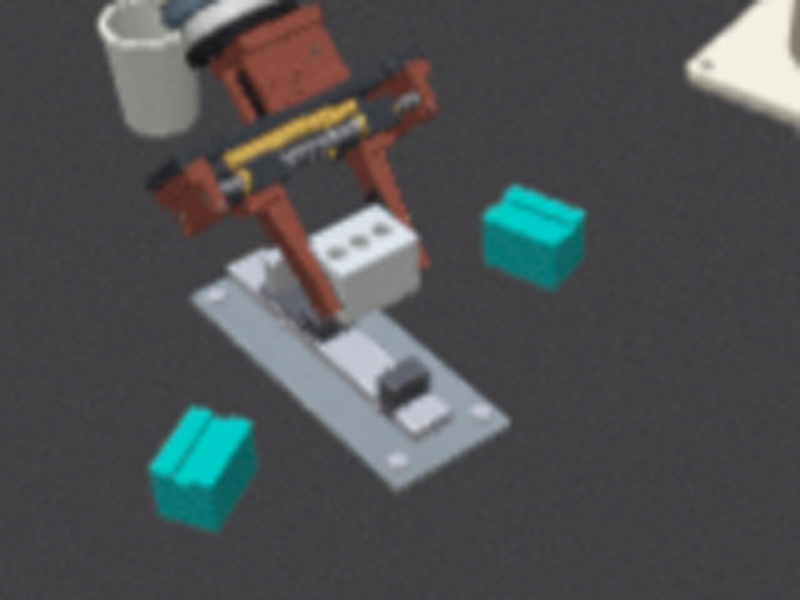

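The wells now face up (crop (360,243)), so I'll lower it. Last time contact came at about 40.1–40.2.

servo_tool(steps=[{"translation":[-8,0,8],"rotation":[0,0,0]},{"translation":[-16,0,17],"rotation":[0,0,0]},{"translation":[-25,0,27],"rotation":[0,0,0]},{"translation":[-33,0,35],"rotation":[0,0,0]},{"translation":[-38,0,40],"rotation":[0,0,0]},{"translation":[-40.3,0,42],"rotation":[0,0,0]},{"translation":[-40.3,0,42],"rotation":[0,0,0]}])

```text
time: 15.62
ee_pos: [0.5197, -0.0758, 0.0284]
orientation: [[0.174, 0.969, 0.173], [0.685, -0.245, 0.685], [0.707, -0.001, -0.707]]
force: [0.3, -0.4, -1.8]
grip_width: 0.634
```

servo_tool(steps=[{"translation":[-0.5,0,0.5],"rotation":[0,0,0]},{"translation":[-0.5,0,0.5],"rotation":[0,0,0]}])

```text
time: 15.88
ee_pos: [0.5199, -0.0759, 0.0281]
orientation: [[0.174, 0.969, 0.173], [0.686, -0.245, 0.685], [0.707, -0.0, -0.708]]
force: [0.0, 0.6, -1.9]
grip_width: 0.635
```

servo_tool(steps=[{"translation":[-0.5,0,0.5],"rotation":[0,0,0]},{"translation":[-0.5,0,0.5],"rotation":[0,0,0]}])

```text
time: 16.12
ee_pos: [0.5199, -0.0758, 0.0273]
orientation: [[0.174, 0.969, 0.173], [0.686, -0.245, 0.685], [0.707, -0.0, -0.707]]
force: [-0.6, 0.2, -0.5]
grip_width: 0.633
```

```bash
python3 - <<'E'
from h import *
now()
E
```

```text
t 16.12 grasp in holder [-0.  -9.1 40.5] xyz-euler [ 4.498e+01  2.000e-02 -0.000e+00] F [-0.7  0.1 -0.5] w 55.7 q [-0.58  0.78  1.89  0.91  1.02 -1.04]
```

servo_tool(steps=[{"translation":[-0.5,0,0.5],"rotation":[0,0,0]},{"translation":[-0.5,0,0.5],"rotation":[0,0,0]}])

```text
time: 16.38
ee_pos: [0.5199, -0.0758, 0.0273]
orientation: [[0.174, 0.969, 0.173], [0.685, -0.245, 0.686], [0.708, -0.0, -0.707]]
force: [-2.8, -2.6, 6.9]
grip_width: 0.635
```

servo_tool(steps=[{"translation":[0,0,0],"rotation":[0,0,0]},{"translation":[0,0,0],"rotation":[0,0,0]},{"translation":[0,0,0],"rotation":[0,0,0]},{"translation":[0,0,0],"rotation":[0,0,0]},{"translation":[0,0,0],"rotation":[0,0,0]},{"translation":[0,0,0],"rotation":[0,0,0]},{"translation":[8,0,-8],"rotation":[0,0,0]},{"translation":[22,0,-22],"rotation":[0,0,0]},{"translation":[36,0,-36],"rotation":[0,0,0]},{"translation":[46,0,-46],"rotation":[0,0,0]},{"translation":[50,0,-50],"rotation":[0,0,0]}], fingers=1)

```text
time: 17.75
ee_pos: [0.5202, -0.076, 0.0986]
orientation: [[0.173, 0.969, 0.174], [0.686, -0.245, 0.685], [0.706, 0.001, -0.708]]
force: [-0.5, -0.0, 0.1]
grip_width: 0.999
```

```bash
python3 - <<'E'
from m import *
np.set_printoptions(precision=3,suppress=True)
now(); rel([0,-130,110],0);rel([0,-130,58],0)
a,_=grab('scene','4');n='top';im,d=grab(n,'4')
H=heights(n,d,240,330,170,210);g=im.min(2)
cv2.imwrite('pics/c4.png',np.vstack([cv2.resize(a[150:220,170:270],(430,300),interpolation=cv2.INTER_CUBIC),cv2.resize(im[160:220,240:326],(430,300),interpolation=cv2.INTER_CUBIC)]))
E
```

```text
t 17.75 grasp in holder [  0.3  -9.2 111.8] xyz-euler [44.94 -0.07 -0.  ] F [-0.5 -0.2  0.1] w 87.9 q [-0.57  0.65  1.9   0.85  1.1  -0.93]
[0, -130, 110] 0 T [-100.    -0.4  -89.5] w [ 0.001 -0.784  0.   ]
[0, -130, 58] 0 T [-136.7   -0.4  -52.7] w [ 0.001 -0.784  0.   ]
```

View pics/c4.png

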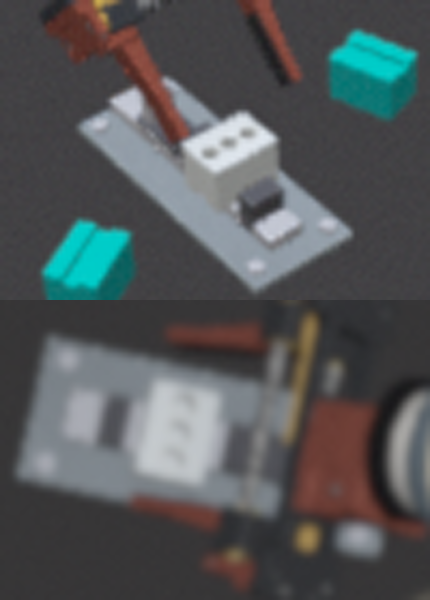

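The block stands upright and square with its wells up at (228,142). Next I'll shut the fingers, go behind the tab and push.

servo_tool(steps=[{"translation":[-20,0,-18],"rotation":[0,-0.16,0]},{"translation":[-40,0,-36],"rotation":[0,-0.32,0]},{"translation":[-60,0,-54],"rotation":[0,-0.48,0]},{"translation":[-80,0,-72],"rotation":[0,-0.64,0]},{"translation":[-100,0,-89],"rotation":[0,-0.784,0]},{"translation":[-100,0,-89],"rotation":[0,-0.784,0]},{"translation":[-115,0,-74],"rotation":[0,-0.784,0]},{"translation":[-130,0,-59],"rotation":[0,-0.784,0]},{"translation":[-138.5,0,-50.5],"rotation":[0,-0.784,0]},{"translation":[-138.5,0,-50.5],"rotation":[0,-0.784,0]}], fingers=0, grip_force=10)

```text
time: 19.1
ee_pos: [0.4862, -0.2049, 0.0339]
orientation: [[0.246, 0.969, -0.002], [0.969, -0.246, 0.003], [0.003, -0.003, -1.0]]
force: [-0.1, 0.1, 1.0]
grip_width: 0.005
```

```bash
python3 - <<'E'
from m import *
np.set_printoptions(precision=3,suppress=True)
now(); rel([0,-130,55],0)
E
```

```text
t 19.1 grasp in holder [  -0.9 -129.4   52.6] xyz-euler [ 0.15  0.18 -0.04] F [-0.1  0.1  1. ] w 0.4 q [-0.42  0.58  1.94  0.    0.62 -0.18]
[0, -130, 55] 0 T [-0.7  1.  -2.4] w [-0.003 -0.003 -0.001]
```

servo_tool(steps=[{"translation":[3,1,-2],"rotation":[0,0,0]},{"translation":[7,1,-2],"rotation":[0,0,0]},{"translation":[10,1,-2],"rotation":[0,0,0]},{"translation":[13,1,-2],"rotation":[0,0,0]},{"translation":[16,1,-2],"rotation":[0,0,0]},{"translation":[19,1,-2],"rotation":[0,0,0]},{"translation":[22,1,-2],"rotation":[0,0,0]},{"translation":[25,1,-2],"rotation":[0,0,0]},{"translation":[27,1,-2],"rotation":[0,0,0]},{"translation":[27,1,-2],"rotation":[0,0,0]}])

```text
time: 20.35
ee_pos: [0.4947, -0.1792, 0.0369]
orientation: [[0.245, 0.969, -0.0], [0.969, -0.245, 0.001], [0.001, -0.001, -1.0]]
force: [1.0, -0.8, 1.0]
grip_width: 0.009
```

```bash
python3 -c "
from h import *
now()"
```

```text
t 20.35 grasp in holder [   0.9 -102.3   55.6] xyz-euler [ 0.07  0.04 -0.  ] F [ 1.2 -0.6  1. ] w 0.8 q [-0.37  0.57  1.94  0.    0.63 -0.12]
```

servo_tool(steps=[{"translation":[1.5,-0.8,0],"rotation":[0,0,0]},{"translation":[3,-0.8,0],"rotation":[0,0,0]},{"translation":[4,-0.8,0],"rotation":[0,0,0]}])

```text
time: 20.72
ee_pos: [0.4949, -0.1753, 0.037]
orientation: [[0.245, 0.969, -0.0], [0.969, -0.245, 0.001], [0.001, -0.0, -1.0]]
force: [1.3, -2.9, -0.1]
grip_width: 0.003
```

servo_tool(steps=[{"translation":[1,0,0],"rotation":[0,0,0]},{"translation":[2,0,0],"rotation":[0,0,0]},{"translation":[3,0,0],"rotation":[0,0,0]}])

```text
time: 21.1
ee_pos: [0.4952, -0.1741, 0.037]
orientation: [[0.244, 0.97, -0.001], [0.97, -0.244, -0.001], [-0.002, -0.0, -1.0]]
force: [-4.1, -19.6, -1.2]
grip_width: 0.005
```

```bash
python3 - <<'E'
from h import *
now()
a,_=grab('scene','5')
cv2.imwrite('pics/c5.png',cv2.resize(a[140:230,160:280],(800,600),interpolation=cv2.INTER_CUBIC))
E
```

```text
t 21.1 grasp in holder [  0.2 -97.2  55.7] xyz-euler [-0.09  0.02  0.08] F [  0.9 -20.   -1.2] w 0.5 q [-0.36  0.57  1.95 -0.    0.62 -0.11]
```

View pics/c5.png

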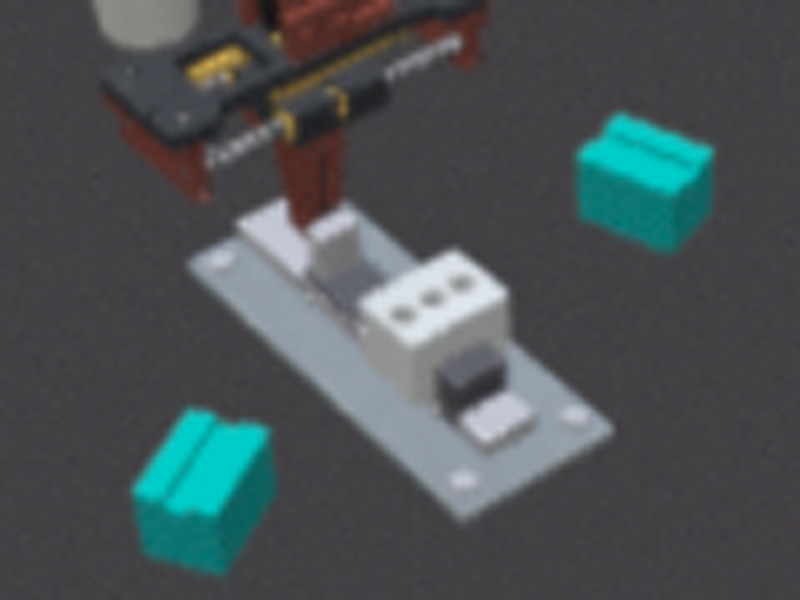

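The push stopped hard at 20 N, with the tool at y = -97 mm against an expected -96 mm. In the picture the block (435,310) sits against the fixed jaw. I'll back off, rise and check.

servo_tool(steps=[{"translation":[-2,0,0],"rotation":[0,0,0]},{"translation":[-8,0,0],"rotation":[0,0,0]},{"translation":[-18,0,0],"rotation":[0,0,0]},{"translation":[-20,0,-15],"rotation":[0,0,0]},{"translation":[-30,0,-50],"rotation":[0,0,0]},{"translation":[-70,0,-100],"rotation":[0,0,0]},{"translation":[-120,0,-130],"rotation":[0,0,0]},{"translation":[-170,0,-150],"rotation":[0,0,0]},{"translation":[-200,0,-150],"rotation":[0,0,0]},{"translation":[-200,0,-150],"rotation":[0,0,0]}])

```text
time: 22.4
ee_pos: [0.446, -0.3682, 0.1881]
orientation: [[0.248, 0.969, 0.001], [0.969, -0.248, 0.0], [0.0, 0.001, -1.0]]
force: [-0.1, 0.9, 0.0]
grip_width: 0.006
```

```bash
python3 - <<'E'
from m import *
np.set_printoptions(precision=1,suppress=True)
now()
a,_=grab('scene','6');n='top';im,d=grab(n,'6')
H=heights(n,d,240,330,170,210)
for nm,lo,hi,z,A,B in (('tab',46,66,54,287,325),('jawM',34,46,40,275,300),('block',50,70,60,255,284)):
    vv,uu=np.where((H>lo)&(H<hi)); k=(uu>A)&(uu<B)
    if k.sum()<3: print(nm,'none'); continue
    P=np.array([tov(onz(n,u,v,z/1000)) for u,v in zip(uu[k],vv[k])]); print(nm,len(P),P.mean(0),P.min(0),P.max(0),H[vv[k],uu[k]].mean(),cv2.minAreaRect(P[:,:2].astype(np.float32))[1:])
b=cv2.imread('pics/top_0.png'); df=cv2.absdiff(im,b).max(2)
for nm,x,y in (('rack',370,134),('beaker',385,230),('flask',127,224),('spray',115,137),('teal',281,145),('teal2',273,241)): print(nm,np.median(df[y-15:y+15,x-15:x+15]),df[y-22:y+22,x-25:x+25].max())
c=np.zeros((600,430,3),np.uint8)
c[:300]=cv2.resize(a[150:220,170:270],(430,300),interpolation=cv2.INTER_CUBIC);c[300:]=cv2.resize(im[160:220,240:326],(430,300),interpolation=cv2.INTER_CUBIC)
cv2.imwrite('pics/c6.png',c)
E
```

```text
t 22.4 grasp in holder [   0.  -297.5  206.8] xyz-euler [ 0.  -0.1 -0.2] F [-0.3  0.9  0. ] w 0.5 q [-0.7  0.4  1.8  0.   1.  -0.5]
tab 33 [ -0.5 -79.8  54. ] [-12.2 -85.8  54. ] [ 11.1 -74.   54. ] 52.994836340580534 ((21.238954544067383, 12.049773216247559), 11.90815258026123)
jawM 60 [ -0.1 -33.7  40. ] [-14.9 -75.   40. ] [ 15.  -21.9  40. ] 39.86448673354344 ((53.12831115722656, 29.664783477783203), 88.55936431884766)
block 215 [-1.8 -0.4 60. ] [-30.  -20.4  60. ] [26.7 19.7 60. ] 59.67355599057821 ((56.69221878051758, 40.02397918701172), 0.14251194894313812)
rack 18.0 50
beaker 47.0 198
flask 49.0 50
spray 36.0 50
teal 33.0 50
teal2 33.0 50
```

View pics/c6.png

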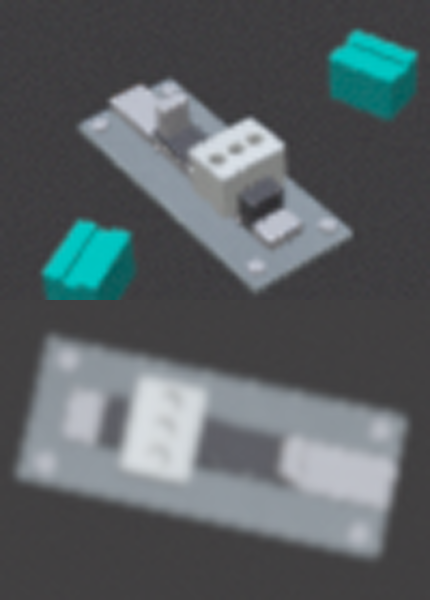

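```bash
python3 -c "
from h import *
print(manip.sign_off())"
```

```text
the job is handed in; nothing more can be done
None
```

The block is back flat on the holder's bed with its wells facing up, held snug between both jaws. I handed the job in at about 22.5 s, with the robot clear and touching nothing.

- **How:** I turned the block in two 90° leaning grips on its end faces, setting it down on the bed in between. I then pushed the jaw's tab with the shut fingers until the force rose to 20 N.
- **Last checks:**
  - The tab is at y = -79.8 mm, against -80 mm for a snug jaw.
  - The block's middle is 2 mm off centre along x and 0.4 mm off across the jaws.
  - It is square to about 0.1°, and its top is at 59.7 mm against an expected 60 mm.
- **Bystanders:** My image comparison of these was not conclusive. The picture brightness had changed overall. The rack, flask and bottle showed nothing beyond a difference about that size. The arm was in the way of the beaker in the last top view. The beaker was in its starting place in the mid-job scene pictures, and I recorded no contact with anything but the block, the bed and the tab.

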